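Pack a repaired lamp globe into its canister

ROBOT

A 6-joint arm with a two-finger parallel gripper is mounted at the origin on the work surface. World frame = base frame: x ahead of the robot, y to its left, z up, the work surface at z = 0. Lengths are in m, angles in degrees, forces in N, time in s.
With the tool pointing down it reaches from about 0.3 to 0.75 m from the base axis. Payload 8.5 kg.
Tool frame: the origin (TCP) lies midway between the tips of the shut fingers; the grasp point (between the pads) lies grasp_offset behind it (grasp_offset is the distance from the TCP to the grasp point, in m); z points along the fingers, y is the line along which they close (so a half turn about z gives the same grasp; the last joint's range is limited). The gripper opens to 85 mm and grips with 20 to 120 N. Pads are 22 mm wide; open, the fingers measure 114 mm over their backs; the gripper's body (76 mm by 85 mm) begins 54 mm behind the grasp point. The pads swing forward as they close: fully open they stand 13 mm farther back than shut.
Start: joints at [63.467, 21.807, 74.336, -0, 83.858, -12.336], TCP at [0.135, 0.533, 0.231] pointing down, gripper open.
Joint ranges: [-178.18, 178.18], [-50.72, 133.34], [12.68, 142.11], [-81.47, 261.47], [9.98, 163.14], [-165.26, 165.26]. Speed limits (degrees/s): [136.94, 136.94, 180, 180, 180, 180].

INTERFACE

Orientations are given as a 3x3 rotation matrix whose columns are the frame's x, y, z axes.
In Python, from rig import observe, get_image, camera_params, close_job, grasp_offset gives the robot as it stands.
- The arm moves only by the shell command python3 -m handwheel 'ROWS' [OPENING] [FORCE]. ROWS is JSON, a list of rows, each a list of 2 entries, a list of its own where there are three numbers: the shift along the tool's x, y, z as a fraction of full scale, then the turn, a rotation vector about the tool's x, y, z as a fraction of full scale. In form: [[[dx, dy, dz], [ax, ay, az]], ...]. A call has 1 to 10 rows; each row is the pose to reach, as a shift and turn from the pose commanded when the call began, along the tool's axes at that moment, turning the shorter way round; what a row does not reach only later rows make up. Full scale, the value 1, is 0.5 m for a shift and pi rad for a turn. A row lasts 1/10 s, in which the tool goes at most 50 mm and 8.59 degrees, less where a joint would pass 70% of its speed; a pose out of reach is approached as far as the arm can. A call with a number of a shift or a turn outside -1 to 1 is refused whole. A call with a gripper value outside its range is refused whole. OPENING is the opening, from 0 (shut) to 1 (fully open), set as the call begins (- or left out, the last holds). The fingers move at their own pace and stop on an object; FORCE is the grip in N (left out, the last holds). Time passes only in rows, so rows that repeat a pose let the fingers close. It gives the time, the measured TCP pose, the force, the opening and the grip force at its end, in the units of the state.
- observe(): the state, without advancing time (a new reading comes with each control period).
- get_image(name): name is "side" or "top"; returns (picture, depth): 480x640x3 uint8, red, green, blue; 480x640 float32, m along the optical axis (not along the pixel's ray), 0 where there is no reading.
- camera_params(name): a dict with "K" (3x3 intrinsics, pixels), "k1" (the pictures are not rectified: a ray, as slopes to the right and down, at radius r is drawn at 1 + k1 r^2 times it, then the intrinsics apply), "R" (3x3) and "t" (3): a world point X has camera coordinates R X + t. Camera axes: x right, y down, z forward; pixel columns grow to the right and rows downward; lengths in m; the calibration is good to about 2 mm. A picture is of the moment at which its call begins. camera_params takes no time and is no camera call.
- close_job(): hands the job in; it is judged then, once.
The state is a dict: "time_s": time; "q": joint angles; "qvel": joint speeds; "joint_efforts": joint torques, N m; "position": TCP position; "tool_rot": TCP orientation; "ft_force": force on the tool from outside, world axes, zero at the start; "wrist_torque": the same for the moment, N m; "grip_width": finger opening in m; "gripper_force": force on a finger pad.
Only numpy, scipy, OpenCV 4.12 (cv2) and the standard library are available. Lean on these libraries where they do the work, as an engineer would, in place of code of your own. Each camera call takes 0.05 s, during which the arm holds its last target. There are 200 camera calls.

TASK

The repaired glass lamp globe is ready to be stored: take it from its cork ring and lower it gently into the open canister, collar up, so that it rests on the seat inside without being dropped or knocked. Then push the loose blue lid down over the canister's white neck until it is fully home on the shoulder. Leave the closed canister, the solder spool and the screwdriver where they are.

Things in the scene. Friction and masses are not known exactly. Their poses are not given: they have to be found in the camera images.
- globe: white glass ball, 90 mm diameter, 0.22 kg, fragile, with a brass collar (cylinder 40 mm diameter) that stands out of the top of the ball: total height 115 mm, collar from about 86 to 115 mm above the bottom of the ball. Starts upright (collar up) on the cork ring. Origin: lowest point of the ball; z axis: towards the collar
- globe_center (a point): centre of the glass ball, 45 mm above the globe's origin along its z axis
- globe_collar (a point): point on the globe's axis inside the brass collar, 103 mm above the globe's origin and 12 mm below the collar's top; good height for the grasp
- stand: fixed cork ring that carries the globe at the start, 96 mm diameter at the foot, 72 mm at the top, 30 mm high; the globe rests in its mouth. Origin: centre of the underside
- canister: loose open canister, 0.9 kg: blue foot 132 mm diameter up to a flat shoulder 57 mm above the underside, then a white neck of 120 mm outer diameter up to the rim at 92 mm (top 5 mm chamfered to 115 mm). Bore 112 mm; floor 6 mm above the underside, over it a black rubber seat ring, 50 mm inside diameter, top at 20 mm, on springs that give way 1 mm per 1.5 N. Origin: centre of the underside, z up
- lid: loose blue sleeve lid standing open end down, 0.22 kg: 133 mm outside, 125 mm inside diameter, 80 mm high (76 mm deep inside), with a black round knob 30 mm diameter and 36 mm high on top (116 mm over all). Goes over the canister's neck with 2.5 mm clearance all round until its lower edge rests on the shoulder. Origin: centre of the lower edge, z up to the knob
- lid_knob (a point): point on the knob's axis, 104 mm above the lid's origin, 24 mm above the lid's flat top and 12 mm below the knob's top; good height for the grasp
- closed_canister: bystander: another canister of the same kind, already closed with its lid, 133 mm diameter, 174 mm high with the knob, 1.3 kg. Not to be disturbed. Origin: centre of the underside
- spool: bystander: dark solder spool standing on end, 52 mm diameter, 44 mm high. Origin: centre of the underside
- screwdriver: bystander: screwdriver with a red handle lying on the bench, about 200 mm long
- canister_seat (a point): point on the canister's axis 10 mm above its underside, where the globe's origin lies when the globe rests centred on the seat ring; the collar then stands out over the rim
- canister_shoulder (a point): point on the canister's axis at the height of the shoulder, 57 mm above its underside, where the lid's origin lies when the lid is fully home
Mind the look-alikes: they are no part of the job. Leave any green, red or turquoise look-alike of the lid alone.

How it is judged (in metres and radians):
On the way:
1. the globe rests, released and collar up, on the seat inside the canister while the lid is still off (horizontal distance between globe_center and canister below 0.008 m and z of globe in the frame of canister below 0.016 m and angle between globe's own z axis and vertical below 0.3 rad and linear speed of globe below 0.03 m/s and contact force between the fingers and globe below 0.1 N and horizontal distance between lid and canister above 0.08 m), for 0.2 s.
At the end, for the whole second after the job is handed in: Globe at rest on the canister's seat (ball centre within 8 mm of its axis, origin under 16 mm above its underside, collar up within 0.3 rad); lid home (edge under 61 mm above its underside, within 6 mm and 0.05 rad of its axis); canister upright on the bench; all at rest (horizontal distance between globe_center and canister below 0.008 m and z of globe in the frame of canister below 0.016 m and angle between globe's own z axis and vertical below 0.3 rad and z of lid in the frame of canister below 0.061 m and horizontal distance between lid and canister below 0.006 m and angle between the z axis of lid and the z axis of canister, either way round below 0.05 rad and angle between canister's own z axis and vertical below 0.05 rad and height (world z) of canister below 0.005 m and linear speed of each of globe, lid, canister below 0.02 m/s); the robot touches nothing.
It fails at once if the glass globe strikes or is pressed against the canister with more than 15 N (contact force between globe and canister above 15 N).
It fails at once if the glass globe drops or moves faster than 0.35 m/s inside the canister (linear speed of globe above 0.35 m/s and horizontal distance between globe and canister below 0.03 m and z of globe in the frame of canister below 0.05 m).
It fails at once if the glass globe is hit by the lid with more than 5 N (contact force between globe and lid above 5 N).
It fails at once if the glass globe drops to the bench (height (world z) of globe_center below 0.049 m).
It fails at once if the closed canister, the spool or the screwdriver is moved more than 20 mm (distance of any of closed_canister, spool, screwdriver from where it was at the start of the episode above 0.02 m).
It also fails if it takes over 72 s, if anything falls off the work surface, if the arm or the gripper's body presses on something with over 40 N, if the wrist force passes 120 N, or if a joint passes its speed limit or range.

## Working session

There is one attempt and no reset: what is moved stays moved. The work goes in short steps, Python scripts to look and compute and a shell command to move; the robot and the scene stay as the last step left them, time stands still between calls to the robot, and variables do not carry over. Pictures are saved under pics/ and viewed, at most 10 in all, crops included, and the job is handed in when it is done.

```bash
ls; mkdir -p pics; python3 - <<'E'
from rig import *
import cv2, numpy as np
print(observe(), grasp_offset)
for n in("side","top"):
    p,d=get_image(n); cv2.imwrite(f"pics/{n}0.png",p[:,:,::-1]); np.savez(f"{n}0.npz",p=p,d=d)
    print(n,camera_params(n))
E
```

```text
pics
{'time_s': 0.0, 'q': array([ 6.34658347e+01,  2.18424342e+01,  7.43840673e+01,  8.84256216e-04,
        8.38568218e+01, -1.23356177e+01]), 'qvel': array([-0.05105788,  0.09995832,  0.05417723,  0.02099897,  0.07282899,
       -0.03132184]), 'joint_efforts': array([ 4.82169962e-04, -4.48458374e+01, -2.31281948e+01, -1.75471691e-04,
        4.67577745e-03, -1.43656713e-07]), 'position': array([0.13477476, 0.53294361, 0.23070228]), 'tool_rot': array([[-9.69451052e-01,  2.45283953e-01, -6.63394554e-04],
       [ 2.45284634e-01,  9.69450243e-01, -1.29423057e-03],
       [ 3.25674021e-04, -1.41741368e-03, -9.99998942e-01]]), 'ft_force': array([-0.10232822,  0.01294578,  1.12698865]), 'wrist_torque': array([-0.00234419, -0.03620727, -0.03716551]), 'gripper_force': 0.0, 'grip_width': 0.08509362526613076} 0.0187
side {'K': array([[444.79768705,   0.        , 326.75147129],
       [  0.        , 444.79768705, 245.0671552 ],
       [  0.        ,   0.        ,   1.        ]]), 'k1': -0.07716207802147734, 'R': array([[ 0.96826189, -0.24991157, -0.00362281],
       [-0.1709639 , -0.65167308, -0.73898142],
       [ 0.18231912,  0.71614692, -0.67371606]]), 't': array([-0.51601675,  0.13399392,  0.92173668])}
top {'K': array([[539.20793629,   0.        , 319.41980016],
       [  0.        , 539.20793629, 242.21538702],
       [  0.        ,   0.        ,   1.        ]]), 'k1': -0.08147815338262412, 'R': array([[-0.02121009, -0.99965179,  0.01569784],
       [-0.98917638,  0.01870246, -0.14553454],
       [ 0.14519028, -0.01861473, -0.98922863]]), 't': array([-0.02517256,  0.51289936,  1.14692143])}
```

View pics/side0.png

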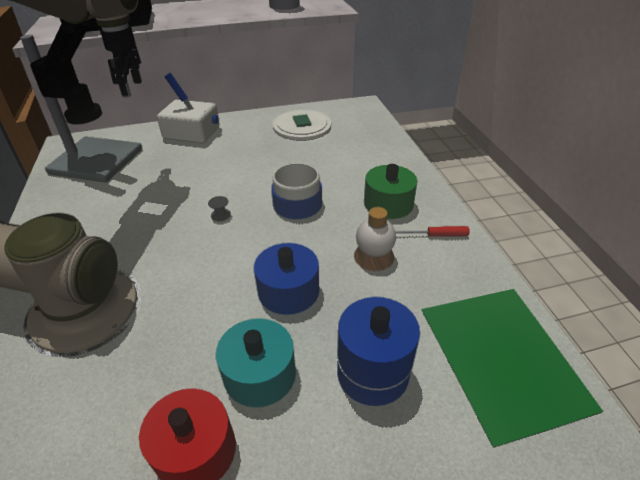

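View pics/top0.png

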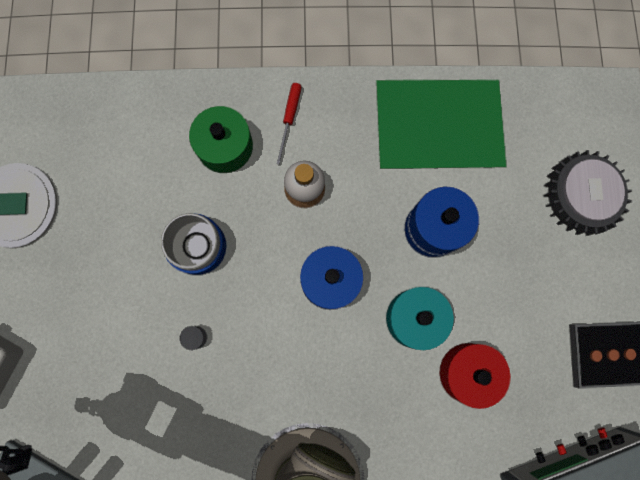

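The side view shows the canister at (297,190), globe (377,238), lid (287,278) and closed canister (377,350). In the top view they are at (195,243), (304,183), (332,277) and (443,220).

```bash
cat > h.py <<'E'
import cv2, numpy as np
from rig import *
def rays(n):
    c=camera_params(n); K=c["K"]
    u,v=np.meshgrid(np.arange(640),np.arange(480))
    s=cv2.undistortPoints(np.stack([u,v],-1).reshape(-1,1,2).astype(float),K,np.array([c["k1"],0,0,0,0.])).reshape(480,640,2)
    return c["R"],c["t"],np.dstack([s,np.ones((480,640))])
def cloud(n,d):                    # world point per pixel from depth
    R,t,s=rays(n); X=(s*d[...,None]-t)@R; X[d<=0]=np.nan; return X
def plane(n,z):                    # world point per pixel on plane z
    R,t,s=rays(n); o=-t@R; w=s@R; return o+w*((z-o[2])/w[...,2])[...,None]
def circ(xy):                      # min enclosing circle, and least-squares circle of hull
    (x,y),r=cv2.minEnclosingCircle(xy.astype(np.float32)); 
    h=cv2.convexHull(xy.astype(np.float32))[:,0]
    p=np.linalg.lstsq(np.c_[2*h,np.ones(len(h))],(h**2).sum(1),rcond=None)[0]
    return np.round([x,y,r,p[0],p[1],(p[2]+p[0]**2+p[1]**2)**.5],4)
def box(u,v,a): m=np.zeros((480,640),bool); m[v-a:v+a,u-a:u+a]=1; return m
def shape(n,d,m,z,tol):            # pixels at height z +-tol, cast onto plane z
    X=cloud(n,d); k=m&(abs(X[...,2]-z)<tol)
    k=cv2.morphologyEx(k.astype(np.uint8),cv2.MORPH_OPEN,np.ones((2,2)))>0
    return k.sum(),np.round(np.nanmedian(X[k],0),4),circ(plane(n,np.nanmedian(X[k][:,2]))[k][:,:2])
E
python3 - <<'E'
from h import *
B={"side":dict(can=(297,190,36),lid=(287,278,40),globe=(377,238,35)),"top":dict(can=(195,243,40),lid=(332,277,40),globe=(304,183,28))}
for n in B:
    f=np.load(n+"0.npz"); p,d=f["p"],f["d"]; X=cloud(n,d)
    print(n,"can rim",shape(n,d,box(*B[n]["can"]),.092,.004))
    print(n,"lid top",shape(n,d,box(*B[n]["lid"]),.080,.004))
    m=box(*B[n]["lid"]); print(" knob",shape(n,d,m,.116,.004))
    m=box(*B[n]["globe"]); hsv=cv2.cvtColor(p,cv2.COLOR_RGB2HSV)
    k=m&(X[...,2]>.1)&(hsv[...,1]>100); z=X[k][:,2]; print(" collar",k.sum(),np.percentile(z,[5,50,90,98]))
    print(" collartop",shape(n,d,k,np.percentile(z,90),.004))
    k=m&(X[...,2]>.05)&(hsv[...,1]<60)
    A=X[k]; s=np.linalg.lstsq(np.c_[2*A,np.ones(len(A))],(A**2).sum(1),rcond=None)[0]; print(" ball",s[:3],(s[3]+(s[:3]**2).sum())**.5)
E
```

```text
side can rim (np.int64(197), array([0.5097, 0.2116, 0.0884]), array([0.5144, 0.2374, 0.061 , 0.5139, 0.2374, 0.0596]))
side lid top (np.int64(2108), array([ 0.429 , -0.0729,  0.0798]), array([ 0.4329, -0.0638,  0.0672,  0.4325, -0.0637,  0.0663]))
 knob (np.int64(131), array([ 0.4327, -0.0637,  0.1154]), array([ 0.4332, -0.0643,  0.0162,  0.4317, -0.064 ,  0.0152]))
 collar 295 [0.11128601 0.12995107 0.1320897  0.13293283]
 collartop (np.int64(177), array([ 0.6446, -0.0097,  0.131 ]), array([ 0.6449, -0.0104,  0.021 ,  0.645 , -0.0105,  0.0198]))
 ball [ 0.64398053 -0.00501826  0.06306008] 0.04385325737648547
top can rim (np.int64(306), array([0.5062, 0.2284, 0.0898]), array([0.5109, 0.2383, 0.0594, 0.511 , 0.2386, 0.0586]))
top lid top (np.int64(2690), array([ 0.428 , -0.06  ,  0.0801]), array([ 0.4297, -0.06  ,  0.0663,  0.4296, -0.0601,  0.0659]))
 knob (np.int64(154), array([ 0.4308, -0.0602,  0.1161]), array([ 0.4297, -0.0597,  0.015 ,  0.4297, -0.06  ,  0.0142]))
 collar 309 [0.12161867 0.13143431 0.13448533 0.13597988]
 collartop (np.int64(129), array([ 0.6432, -0.0028,  0.1319]), array([ 0.6421, -0.0063,  0.0196,  0.642 , -0.0069,  0.0184]))
 ball [ 0.644404   -0.00415109  0.06393102] 0.04357487188614979
```

```bash
cat > go.py <<'E'
import sys,numpy as np
from rig import observe
o=observe(); d=np.array(list(map(float,sys.argv[1:4])))-o["position"]
print(np.round(o["tool_rot"].T@d/0.5,4),o["time_s"],o["position"].round(4))
E
python3 go.py .39 .26 .231; python3 go.py .6435 -.0075 .2
```

```text
[-6.288e-01 -4.040e-01 -1.000e-04] 0.1 [0.1348 0.533  0.2308]
[-1.2515 -0.7983  0.0622] 0.1 [0.1348 0.533  0.2308]
```

```bash
python3 -m handwheel '[[[-0.08,-0.05,0],[0,0,0]],[[-0.15,-0.1,0],[0,0,0]],[[-0.22,-0.14,0],[0,0,0]],[[-0.3,-0.19,0],[0,0,0]],[[-0.37,-0.235,0],[0,0,0]],[[-0.44,-0.28,0],[0,0,0]],[[-0.5,-0.32,0],[0,0,0]],[[-0.56,-0.36,0],[0,0,0]],[[-0.6,-0.39,0],[0,0,0]],[[-0.63,-0.4,0],[0,0,0]]]' 1; python3 go.py .6435 -.0075 .2
```

```text
time_s: 1.1
position: [0.392, 0.2606, 0.2311]
tool_rot: [[-0.969, 0.247, -0.001], [0.247, 0.969, -0.0], [0.001, -0.001, -1.0]]
ft_force: [0.2, 1.1, 0.7]
grip_width: 0.0853
gripper_force: 0.0
[-0.6199 -0.3953  0.0621] 1.1 [0.392  0.2606 0.2311]
```

```bash
python3 -m handwheel '[[[-0.08,-0.05,0],[0,0,0]],[[-0.15,-0.1,0],[0,0,0]],[[-0.22,-0.14,0],[0,0,0]],[[-0.3,-0.19,0],[0,0,0]],[[-0.37,-0.235,0],[0,0,0]],[[-0.44,-0.28,0],[0,0,0]],[[-0.5,-0.32,0],[0,0,0]],[[-0.56,-0.36,0.03],[0,0,0]],[[-0.62,-0.395,0.06],[0,0,0]],[[-0.62,-0.395,0.06],[0,0,0]]]'; python3 go.py .6435 -.0075 .104
python3 - <<'E'
from h import *
a=[np.hstack([get_image(n)[0][v-120:v+120,u-160:u+160] for n,u,v in(("side",377,200),("top",304,183))])]
cv2.imwrite("pics/g1.png",a[0][:,:,::-1])
E
```

```text
time_s: 2.1
position: [0.6446, -0.0079, 0.1976]
tool_rot: [[-0.969, 0.248, -0.004], [0.248, 0.969, 0.0], [0.004, -0.001, -1.0]]
ft_force: [-0.6, 0.8, -0.8]
grip_width: 0.0851
gripper_force: 0.0
[0.0015 0.0003 0.1871] 2.1 [ 0.6446 -0.0079  0.1976]
```

View pics/g1.png

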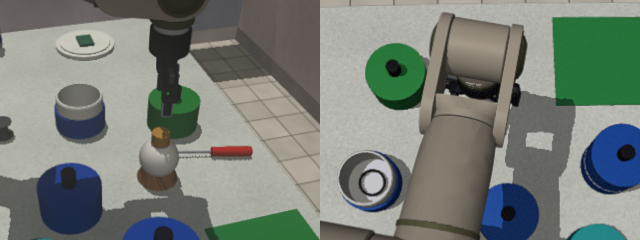

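The crop shows the fingers at about (168,105), over the collar at (160,133), and the way down is clear.

```bash
python3 -m handwheel '[[[0,0,0.03],[0,0,0]],[[0,0,0.06],[0,0,0]],[[0,0,0.09],[0,0,0]],[[0,0,0.12],[0,0,0]],[[0,0,0.145],[0,0,0]],[[0,0,0.165],[0,0,0]],[[0,0,0.18],[0,0,0]],[[0,0,0.187],[0,0,0]],[[0,0,0.187],[0,0,0]],[[0,0,0.187],[0,0,0]]]'; python3 -m handwheel '[[[0,0,0],[0,0,0]],[[0,0,0],[0,0,0]],[[0,0,0],[0,0,0]],[[0,0,0],[0,0,0]],[[0,0,0],[0,0,0]],[[0,0,0],[0,0,0]],[[0,0,0],[0,0,0]],[[0,0,0],[0,0,0]],[[0,0,0],[0,0,0]],[[0,0,0],[0,0,0]]]' 0 30
```

```text
time_s: 3.2
position: [0.6435, -0.0055, 0.1083]
tool_rot: [[-0.969, 0.245, 0.001], [0.245, 0.969, -0.0], [-0.001, 0.0, -1.0]]
ft_force: [-0.7, -0.9, -0.1]
grip_width: 0.0854
gripper_force: 0.0
time_s: 4.2
position: [0.6435, -0.0054, 0.1081]
tool_rot: [[-0.969, 0.245, 0.001], [0.245, 0.969, 0.0], [-0.001, 0.0, -1.0]]
ft_force: [1.2, 3.0, 5.6]
grip_width: 0.0386
gripper_force: 30.6
```

```bash
python3 -m handwheel '[[[0,0,-0.01],[0,0,0]],[[0,0,-0.03],[0,0,0]],[[0,0,-0.06],[0,0,0]],[[0,0,-0.1],[0,0,0]],[[0,0,-0.14],[0,0,0]],[[0,0,-0.18],[0,0,0]],[[0,0,-0.21],[0,0,0]],[[0,0,-0.23],[0,0,0]],[[0,0,-0.24],[0,0,0]],[[0,0,-0.24],[0,0,0]]]' 0 45; python3 go.py .512 .238 .228
```

```text
time_s: 5.2
position: [0.6433, -0.0056, 0.228]
tool_rot: [[-0.969, 0.245, 0.0], [0.245, 0.969, -0.0], [-0.0, -0.0, -1.0]]
ft_force: [0.0, -0.1, -2.7]
grip_width: 0.0386
gripper_force: 45.5
[ 3.741e-01  4.078e-01 -1.000e-04] 5.2 [ 0.6433 -0.0056  0.228 ]
```

```bash
python3 -m handwheel '[[[0.01,0.01,0],[0,0,0]],[[0.03,0.03,0],[0,0,0]],[[0.06,0.065,0],[0,0,0]],[[0.1,0.11,0],[0,0,0]],[[0.14,0.155,0],[0,0,0]],[[0.18,0.197,0],[0,0,0]],[[0.22,0.24,0],[0,0,0]],[[0.25,0.273,0],[0,0,0]],[[0.27,0.295,0],[0,0,0]],[[0.275,0.3,0],[0,0,0]]]'; python3 -m handwheel '[[[0.01,0.01,0],[0,0,0]],[[0.03,0.033,0],[0,0,0]],[[0.055,0.06,0],[0,0,0]],[[0.075,0.082,0],[0,0,0]],[[0.09,0.099,0],[0,0,0]],[[0.097,0.106,0],[0,0,0]],[[0.099,0.108,0],[0,0,0]],[[0.099,0.108,0],[0,0,0]],[[0.099,0.108,0],[0,0,0]],[[0.099,0.108,0],[0,0,0]]]'; 
python3 - <<'E'
from h import *
P={}
for n in("side","top"):
    p,d=get_image(n); np.savez(n+"1.npz",p=p,d=d); P[n]=p
cv2.imwrite("pics/c1.png",np.hstack([cv2.resize(P["side"][90:230,220:380],(400,350)),cv2.resize(P["top"][173:313,115:275],(400,350))])[:,:,::-1])
E
```

```text
time_s: 6.2
position: [0.5456, 0.1752, 0.2278]
tool_rot: [[-0.97, 0.243, -0.0], [0.243, 0.97, 0.0], [0.001, 0.0, -1.0]]
ft_force: [-0.3, -0.6, -1.8]
grip_width: 0.0386
gripper_force: 45.6
time_s: 7.2
position: [0.5123, 0.2378, 0.2278]
tool_rot: [[-0.969, 0.246, -0.0], [0.246, 0.969, -0.0], [0.0, -0.0, -1.0]]
ft_force: [0.3, 0.8, -2.1]
grip_width: 0.0388
gripper_force: 45.7
```

View pics/c1.png

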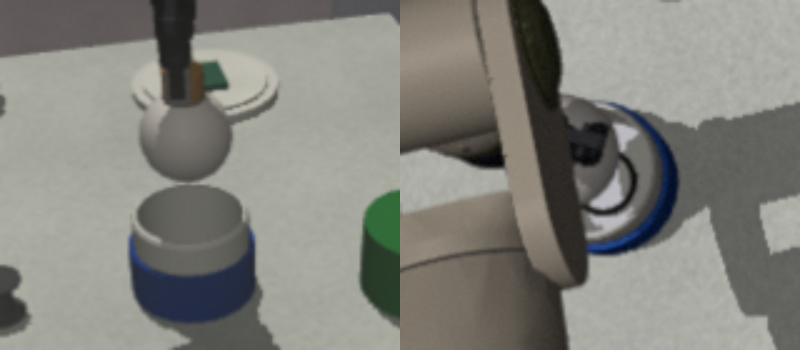

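The globe hangs from its collar above the open canister. It sits slightly left of the canister axis in the side crop (ball about x=186, canister about x=192), so I'll measure both in the same view.

```bash
python3 - <<'E'
from h import *
for n,b in(("side",(294,145,28)),("top",(190,232,30))):
    f=np.load(n+"1.npz"); p,d=f["p"],f["d"]; X=cloud(n,d); hsv=cv2.cvtColor(p,cv2.COLOR_RGB2HSV)
    k=box(*b)&(X[...,2]>.135)&(X[...,2]<.22)&(hsv[...,1]<60)&(hsv[...,2]>70)
    k=cv2.erode(k.astype(np.uint8),np.ones((3,3)))>0; A=X[k]
    # centre by least squares with known radius
    from scipy.optimize import least_squares
    r=least_squares(lambda c:np.linalg.norm(A-c,axis=1)-.045,[.51,.238,.183],loss="soft_l1",f_scale=.002)
    print(n,len(A),r.x.round(4),abs(r.fun).mean())
n="side";f=np.load("side1.npz");print(shape(n,f["d"],box(297,190,36),.092,.004))
print(shape(n,f["d"],box(297,190,36),.092,.003))
# rim: pale pixels at rim height, from image: ball extents
E
```

```text
side 781 [0.5132 0.2388 0.1817] 0.0011991207861081865
top 205 [0.5129 0.2406 0.1838] 0.0008464768406739115
(np.int64(213), array([0.5151, 0.2109, 0.0886]), array([0.5156, 0.2364, 0.0617, 0.5146, 0.2368, 0.0597]))
(np.int64(125), array([0.5178, 0.2028, 0.0893]), array([0.5155, 0.2361, 0.0608, 0.5146, 0.2373, 0.0588]))
```

```bash
python3 -m handwheel '[[[-0.001,-0.0035,0.01],[0,0,0]],[[-0.001,-0.0035,0.03],[0,0,0]],[[-0.001,-0.0035,0.06],[0,0,0]],[[-0.001,-0.0035,0.09],[0,0,0]],[[-0.001,-0.0035,0.12],[0,0,0]],[[-0.001,-0.0035,0.15],[0,0,0]],[[-0.001,-0.0035,0.18],[0,0,0]],[[-0.001,-0.0035,0.2],[0,0,0]],[[-0.001,-0.0035,0.215],[0,0,0]],[[-0.001,-0.0035,0.22],[0,0,0]]]'; python3 -m handwheel '[[[0,0,0.004],[0,0,0]],[[0,0,0.008],[0,0,0]],[[0,0,0.012],[0,0,0]],[[0,0,0.016],[0,0,0]],[[0,0,0.02],[0,0,0]],[[0,0,0.023],[0,0,0]],[[0,0,0.025],[0,0,0]],[[0,0,0.025],[0,0,0]],[[0,0,0.025],[0,0,0]],[[0,0,0.025],[0,0,0]]]'
```

```text
time_s: 8.3
position: [0.5119, 0.2363, 0.117]
tool_rot: [[-0.969, 0.245, -0.001], [0.245, 0.969, -0.0], [0.001, -0.001, -1.0]]
ft_force: [0.3, -0.1, -2.7]
grip_width: 0.0386
gripper_force: 45.7
time_s: 9.3
position: [0.5122, 0.2364, 0.1054]
tool_rot: [[-0.969, 0.245, 0.0], [0.245, 0.969, 0.0], [-0.0, 0.0, -1.0]]
ft_force: [0.5, 0.2, -2.2]
grip_width: 0.0387
gripper_force: 45.7
```

```bash
python3 -m handwheel '[[[0,0,0.002],[0,0,0]],[[0,0,0.004],[0,0,0]],[[0,0,0.005],[0,0,0]],[[0,0,0.005],[0,0,0]],[[0,0,0.005],[0,0,0]]]';python3 -m handwheel '[[[0,0,0.002],[0,0,0]],[[0,0,0.003],[0,0,0]],[[0,0,0.004],[0,0,0]],[[0,0,0.004],[0,0,0]],[[0,0,0.004],[0,0,0]]]'
```

```text
time_s: 9.8
position: [0.5122, 0.2364, 0.103]
tool_rot: [[-0.969, 0.245, 0.0], [0.245, 0.969, 0.0], [-0.0, 0.0, -1.0]]
ft_force: [0.3, 0.2, -0.0]
grip_width: 0.0385
gripper_force: 45.9
time_s: 10.3
position: [0.5122, 0.2364, 0.101]
tool_rot: [[-0.969, 0.245, 0.0], [0.245, 0.969, 0.0], [-0.0, 0.0, -1.0]]
ft_force: [-0.7, -0.2, 4.1]
grip_width: 0.039
gripper_force: 46.2
```

```bash
python3 -m handwheel '[[[0,0,-0.002],[0,0,0]],[[0,0,-0.003],[0,0,0]],[[0,0,-0.003],[0,0,0]],[[0,0,-0.003],[0,0,0]]]' 0 20;python3 -m handwheel '[[[0,0,0],[0,0,0]],[[0,0,0],[0,0,0]],[[0,0,0],[0,0,0]],[[0,0,0],[0,0,0]]]' 0.55;python3 -m handwheel '[[[0,0,0],[0,0,0]],[[0,0,0],[0,0,0]],[[0,0,0],[0,0,0]],[[0,0,0],[0,0,0]]]' 0.85; python3 -m handwheel '[[[0,0,-0.01],[0,0,0]],[[0,0,-0.03],[0,0,0]],[[0,0,-0.06],[0,0,0]],[[0,0,-0.1],[0,0,0]],[[0,0,-0.14],[0,0,0]],[[0,0,-0.18],[0,0,0]],[[0,0,-0.22],[0,0,0]],[[0,0,-0.24],[0,0,0]],[[0,0,-0.25],[0,0,0]],[[0,0,-0.25],[0,0,0]]]'; python3 go.py .43 -.062 .23
```

```text
time_s: 10.7
position: [0.5121, 0.2364, 0.1022]
tool_rot: [[-0.969, 0.245, -0.0], [0.245, 0.969, 0.0], [0.0, 0.0, -1.0]]
ft_force: [-0.5, 1.4, 2.3]
grip_width: 0.0387
gripper_force: 46.1
time_s: 11.1
position: [0.512, 0.2363, 0.1022]
tool_rot: [[-0.969, 0.245, -0.0], [0.245, 0.969, -0.0], [0.0, -0.0, -1.0]]
ft_force: [-0.8, 0.3, -1.0]
grip_width: 0.047
gripper_force: 0.2
time_s: 11.5
position: [0.5121, 0.2363, 0.1023]
tool_rot: [[-0.969, 0.245, 0.0], [0.245, 0.969, -0.0], [-0.0, -0.0, -1.0]]
ft_force: [-0.2, 0.5, 0.0]
grip_width: 0.0722
gripper_force: 0.0
time_s: 12.5
position: [0.5121, 0.2363, 0.2276]
tool_rot: [[-0.969, 0.245, 0.0], [0.245, 0.969, 0.0], [-0.0, 0.0, -1.0]]
ft_force: [0.3, -0.4, 0.0]
grip_width: 0.0724
gripper_force: 0.0
[ 0.0129 -0.6187 -0.005 ] 12.5 [0.5121 0.2363 0.2276]
```

```bash
python3 -m handwheel '[[[0,-0.05,0],[0,0,0]],[[0,-0.13,0],[0,0,0]],[[0.005,-0.21,0],[0,0,0]],[[0.005,-0.29,0],[0,0,0]],[[0.01,-0.37,0],[0,0,0]],[[0.01,-0.45,0],[0,0,0]],[[0.011,-0.53,0],[0,0,0]],[[0.011,-0.59,0],[0,0,0]],[[0.011,-0.618,0],[0,0,0]],[[0.011,-0.618,0],[0,0,0]]]' 1;
python3 - <<'E'
from h import *
P={}
for n in("side","top"):
    p,d=get_image(n); np.savez(n+"2.npz",p=p,d=d); P[n]=p
cv2.imwrite("pics/c2.png",np.hstack([cv2.resize(P["side"][110:320,200:400],(400,420)),cv2.resize(P["top"][163:323,115:275],(400,400))[:,:,:]if 0 else cv2.resize(P["top"][163:323,115:275],(400,420))])[:,:,::-1])
for n,c,l in(("side",(297,180,40),(287,278,40)),("top",(195,243,40),(332,277,40))):
    p=P[n];d=np.load(n+"2.npz")["d"];X=cloud(n,d);hsv=cv2.cvtColor(p,cv2.COLOR_RGB2HSV)
    k=box(*c)&(X[...,2]>.115)&(hsv[...,1]>90); print(n,"collar",np.percentile(X[k][:,2],[50,90]),shape(n,d,k,np.percentile(X[k][:,2],60),.004))
    print(n,"rim",shape(n,d,box(*c)&(hsv[...,1]<80),.092,.004))
E
python3 go.py .431 -.062 .12
```

```text
time_s: 13.5
position: [0.4304, -0.0632, 0.2266]
tool_rot: [[-0.969, 0.248, -0.002], [0.248, 0.969, 0.0], [0.002, 0.0, -1.0]]
ft_force: [-1.1, 0.4, -0.4]
grip_width: 0.0852
gripper_force: 0.0
side collar [0.12474073 0.12685779] (np.int64(112), array([0.5145, 0.2371, 0.1251]), array([0.5143, 0.2371, 0.0203, 0.5143, 0.2375, 0.0192]))
side rim (np.int64(206), array([0.5203, 0.2131, 0.0894]), array([0.5201, 0.2317, 0.0595, 0.5187, 0.2314, 0.055 ]))
top collar [0.1253281  0.12763679] (np.int64(262), array([0.5113, 0.2415, 0.1254]), array([0.5109, 0.2426, 0.0201, 0.5114, 0.2424, 0.0193]))
top rim (np.int64(558), array([0.5024, 0.226 , 0.0901]), array([0.5113, 0.2381, 0.0594, 0.511 , 0.2385, 0.0586]))
[-0.0008 -0.0008  0.2136] 13.6 [ 0.4308 -0.0616  0.2268]
```

View pics/c2.png

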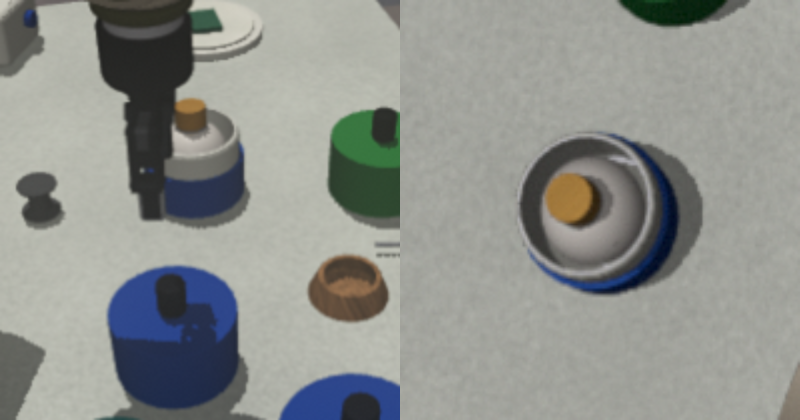

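The globe is seated upright in the canister with its collar above the rim (collar top about z=0.125), and the ball looks centred in the bore in the top crop. Next is the lid knob, with the gripper directly above it.

```bash
python3 -m handwheel '[[[0,0,0.03],[0,0,0]],[[0,0,0.07],[0,0,0]],[[0,0,0.11],[0,0,0]],[[0,0,0.15],[0,0,0]],[[0,0,0.19],[0,0,0]],[[0,0,0.225],[0,0,0]],[[0,0,0.25],[0,0,0]],[[0,0,0.27],[0,0,0]],[[0,0,0.278],[0,0,0]],[[0,0,0.278],[0,0,0]]]'; python3 -m handwheel '[[[0,0,0],[0,0,0]],[[0,0,0],[0,0,0]],[[0,0,0],[0,0,0]],[[0,0,0],[0,0,0]],[[0,0,0],[0,0,0]],[[0,0,0],[0,0,0]],[[0,0,0],[0,0,0]],[[0,0,0],[0,0,0]],[[0,0,0],[0,0,0]],[[0,0,0],[0,0,0]]]' 0 70;  python3 -m handwheel '[[[0,0,-0.01],[0,0,0]],[[0,0,-0.03],[0,0,0]],[[0,0,-0.06],[0,0,0]],[[0,0,-0.1],[0,0,0]],[[0,0,-0.14],[0,0,0]],[[0,0,-0.18],[0,0,0]],[[0,0,-0.22],[0,0,0]],[[0,0,-0.255],[0,0,0]],[[0,0,-0.27],[0,0,0]],[[0,0,-0.275],[0,0,0]]]';python3 go.py .512 .236 .235
```

```text
time_s: 14.6
position: [0.431, -0.0614, 0.0881]
tool_rot: [[-0.97, 0.245, -0.001], [0.245, 0.97, 0.0], [0.001, 0.0, -1.0]]
ft_force: [-0.3, 0.3, 0.1]
grip_width: 0.0853
gripper_force: 0.0
time_s: 15.6
position: [0.4311, -0.0619, 0.0888]
tool_rot: [[-0.969, 0.245, 0.001], [0.245, 0.969, -0.0], [-0.001, -0.0, -1.0]]
ft_force: [-0.2, 0.5, 5.7]
grip_width: 0.028
gripper_force: 69.1
time_s: 16.6
position: [0.431, -0.0619, 0.2266]
tool_rot: [[-0.969, 0.245, 0.001], [0.245, 0.969, -0.001], [-0.001, -0.0, -1.0]]
ft_force: [0.3, 0.1, -2.1]
grip_width: 0.0279
gripper_force: 69.3
[-0.0109  0.6173 -0.017 ] 16.6 [ 0.431  -0.0619  0.2266]
```

```bash
python3 -m handwheel '[[[0,0.02,-0.02],[0,0,0]],[[0,0.06,-0.037],[0,0,0]],[[-0.002,0.12,-0.037],[0,0,0]],[[-0.003,0.18,-0.037],[0,0,0]],[[-0.004,0.24,-0.037],[0,0,0]],[[-0.005,0.3,-0.037],[0,0,0]],[[-0.006,0.36,-0.037],[0,0,0]],[[-0.007,0.42,-0.037],[0,0,0]],[[-0.008,0.46,-0.037],[0,0,0]],[[-0.009,0.48,-0.037],[0,0,0]]]'; python3 go.py .512 .236 .245
```

```text
time_s: 17.6
position: [0.494, 0.1718, 0.2439]
tool_rot: [[-0.97, 0.243, -0.001], [0.243, 0.97, 0.0], [0.001, -0.0, -1.0]]
ft_force: [-0.5, -0.3, -2.3]
grip_width: 0.0283
gripper_force: 69.3
[-0.0036  0.1334 -0.0023] 17.6 [0.494  0.1718 0.2439]
```

```bash
python3 -m handwheel '[[[0,0.02,0],[0,0,0]],[[-0.001,0.05,0],[0,0,0]],[[-0.002,0.08,0],[0,0,0]],[[-0.003,0.11,0],[0,0,0]],[[-0.003,0.128,0],[0,0,0]],[[-0.003,0.133,0],[0,0,0]],[[-0.003,0.133,0],[0,0,0]],[[-0.003,0.133,0],[0,0,0]],[[-0.003,0.133,0],[0,0,0]]]'; python3 go.py .512 .236 .245
python3 - <<'E'
from h import *
P={}
for n in("side","top"):
    p,d=get_image(n); np.savez(n+"3.npz",p=p,d=d); P[n]=p
cv2.imwrite("pics/c3.png",np.hstack([cv2.resize(P["side"][80:230,220:380],(400,375)),cv2.resize(P["top"][168:318,115:275],(400,375))])[:,:,::-1])
# lid flat top & blue wall pixels, side view
for n,b in(("side",(297,130,45)),("top",(185,235,50))):
    d=np.load(n+"3.npz")["d"]; hsv=cv2.cvtColor(P[n],cv2.COLOR_RGB2HSV); blue=(abs(hsv[...,0].astype(int)-115)<14)&(hsv[...,1]>120)
    X=cloud(n,d); k=box(*b)&blue&(X[...,2]>.13); A=X[k]; print(n,len(A),A[:,2].min(),A[:,2].max(), np.percentile(A[:,2],[2,50,98]))
    zt=np.percentile(A[:,2],97) if n=="side" else np.median(A[:,2])
    top=k&(abs(X[...,2]-zt)<.006)
    T=X[top]; print(" top",shape(n,d,k,zt,.005)); c=np.linalg.lstsq(np.c_[T[:,:2]-T[:,:2].mean(0),np.ones(len(T))],T[:,2],rcond=None)[0]; print(" slope",c)
    w=A[(A[:,2]<zt-.012)][:,:2]
    if len(w)>50:
        from scipy.optimize import least_squares
        r=least_squares(lambda c:np.linalg.norm(w-c,axis=1)-.0665,[.512,.237],loss="soft_l1",f_scale=.002);print(" wall",len(w),r.x,abs(r.fun).mean())
    # canister foot wall, same method
    if n=="side":
      k=box(297,200,40)&blue&(X[...,2]<.053)&(X[...,2]>.008);w=X[k][:,:2]
      r=least_squares(lambda c:np.linalg.norm(w-c,axis=1)-.066,[.512,.237],loss="soft_l1",f_scale=.002);print(" foot",len(w),r.x,abs(r.fun).mean())
E
```

```text
time_s: 18.5
position: [0.512, 0.2334, 0.2444]
tool_rot: [[-0.969, 0.246, 0.0], [0.246, 0.969, -0.0], [-0.0, -0.0, -1.0]]
ft_force: [-0.4, -0.2, -1.1]
grip_width: 0.0281
gripper_force: 69.3
[ 0.0012  0.0051 -0.0011] 18.5 [0.512  0.2334 0.2444]
side 1849 0.1590643825468637 0.23955368882073882 [0.1639826  0.23503023 0.23836061]
 top (np.int64(1003), array([0.5043, 0.2125, 0.2366]), array([0.5114, 0.222 , 0.0675, 0.5119, 0.2226, 0.0651]))
 slope [-0.00092825  0.00821723  0.23653012]
 wall 740 [0.5117332  0.23369704] 0.0012308763148674606
 foot 152 [0.51346799 0.24042348] 0.0013651623465072134
top 1838 0.1553462548739301 0.49808373696032454 [0.16907166 0.23522207 0.39033091]
 top (np.int64(1338), array([0.5068, 0.1956, 0.2356]), array([0.5093, 0.2299, 0.066 , 0.5093, 0.2307, 0.065 ]))
 slope [0.00324398 0.00690715 0.23569094]
 wall 364 [0.51181713 0.23456547] 0.0003285177621073708
```

View pics/c3.png

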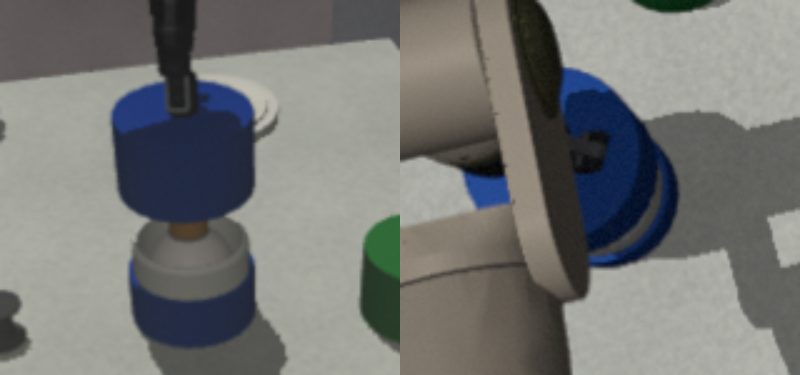

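The lid hangs over the canister. In the side crop its axis (x≈184) is a little left of the canister's (x≈192), and in the top crop the rim shows at the lower right. I'll shift it by +y and lower to just above the rim, then compare both walls.

```bash
python3 -m handwheel '[[[0,0.007,0],[0,0,0]],[[0,0.007,0.01],[0,0,0]],[[0,0.007,0.03],[0,0,0]],[[0,0.007,0.05],[0,0,0]],[[0,0.007,0.07],[0,0,0]],[[0,0.007,0.085],[0,0,0]],[[0,0.007,0.095],[0,0,0]],[[0,0.007,0.1],[0,0,0]],[[0,0.007,0.1],[0,0,0]],[[0,0.007,0.1],[0,0,0]]]'
cat > m.py <<'E'
from h import *
from scipy.optimize import least_squares
n="side";D=[]
for i in range(4):
    p,d=get_image(n); D.append(d)
d=np.median(D,0); hsv=cv2.cvtColor(p,cv2.COLOR_RGB2HSV); X=cloud(n,d); z=X[...,2]
print(observe()["position"])
blue=(abs(hsv[...,0].astype(int)-115)<14)&(hsv[...,1]>120); B=box(297,180,60)
def fit(k,r,t):
    k=cv2.erode((k&B).astype(np.uint8),np.ones((3,3)))>0; w=X[k][:,:2]
    s=least_squares(lambda c:np.linalg.norm(w-c,axis=1)-r,[.512,.237],loss="soft_l1",f_scale=.001); print(t,len(w),s.x.round(4),abs(s.fun).mean().round(4))
zt=.1855
fit(blue&(z>.11)&(z<.178),.0665,"lid wall")
fit(blue&(z>.004)&(z<.054),.066,"foot wall")
fit((hsv[...,1]<90)&(z>.061)&(z<.086),.060,"neck wall")
# silhouettes: column extents of the walls per row (mid column)
lid=blue&(z>.11)&(z<.178)&B; foot=blue&(z>.004)&(z<.054)&B
for t,m,zz in(("lid",lid,.15),("foot",foot,.03)):
    print(t,[(v,np.flatnonzero(m[v]).min(),np.flatnonzero(m[v]).max()) for v in range(480) if m[v].sum()>42][::4])
cv2.imwrite("pics/m%d.png"%(observe()["time_s"]*10),cv2.resize(p[100:240,210:390],(720,560))[:,:,::-1])
E
python3 m.py; ls pics
```

```text
time_s: 19.6
position: [0.513, 0.2372, 0.1946]
tool_rot: [[-0.969, 0.245, 0.001], [0.245, 0.969, 0.0], [-0.001, 0.0, -1.0]]
ft_force: [0.3, 0.1, -2.1]
grip_width: 0.0278
gripper_force: 69.3
[0.51293326 0.2372158  0.19461064]
lid wall 400 [0.5122 0.2375] 0.0007
foot wall 162 [0.5126 0.2406] 0.0007
neck wall 231 [0.5129 0.2405] 0.0006
lid []
foot []
c1.png
c2.png
c3.png
g1.png
m198.png
side0.png
top0.png
```

```bash
sed -i 's/>42\]/>20]/' m.py; python3 -m handwheel '[[[0,0.002,0],[0,0,0]],[[0,0.004,0],[0,0,0]],[[0,0.004,0],[0,0,0]]]'; python3 m.py; ls pics
```

```text
time_s: 20.1
position: [0.5134, 0.2393, 0.1944]
tool_rot: [[-0.969, 0.245, 0.0], [0.245, 0.969, 0.0], [-0.0, 0.0, -1.0]]
ft_force: [0.4, -0.6, -1.4]
grip_width: 0.028
gripper_force: 69.3
[0.51331873 0.23913709 0.19430866]
lid wall 405 [0.5127 0.2394] 0.0007
foot wall 149 [0.5127 0.2407] 0.0008
neck wall 234 [0.5127 0.2406] 0.0006
lid [(160, np.int64(280), np.int64(310)), (164, np.int64(279), np.int64(309)), (168, np.int64(282), np.int64(308)), (172, np.int64(282), np.int64(307)), (176, np.int64(281), np.int64(311)), (180, np.int64(278), np.int64(311))]
foot [(203, np.int64(284), np.int64(309)), (207, np.int64(285), np.int64(310)), (211, np.int64(284), np.int64(310))]
c1.png
c2.png
c3.png
g1.png
m198.png
m203.png
side0.png
top0.png
```

View pics/m198.png

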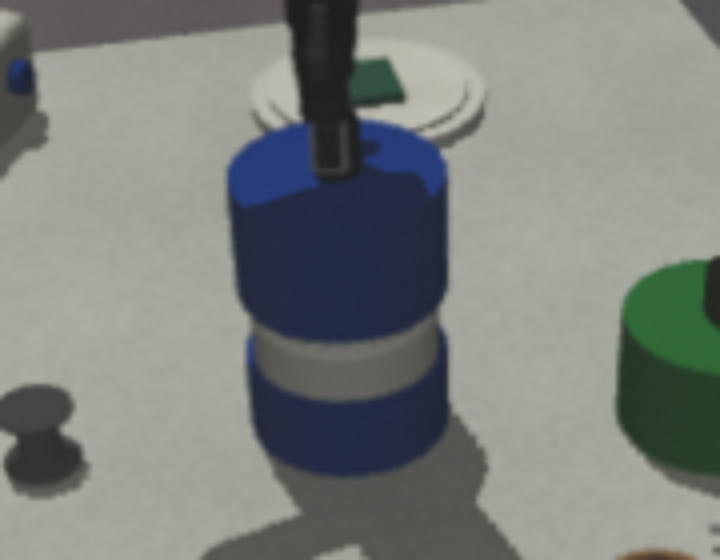

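The lid is just above the neck with both axes nearly aligned (in this crop, before the last 2 mm shift, lid x≈342 and canister x≈348). I'll lower it while watching the force.

```bash
python3 -m handwheel '[[[0,0.001,0.004],[0,0,0]],[[0,0.001,0.01],[0,0,0]],[[0,0.001,0.016],[0,0,0]],[[0,0.001,0.022],[0,0,0]],[[0,0.001,0.027],[0,0,0]],[[0,0.001,0.032],[0,0,0]],[[0,0.001,0.036],[0,0,0]],[[0,0.001,0.036],[0,0,0]]]';python3 -m handwheel '[[[0,0,0.002],[0,0,0]],[[0,0,0.004],[0,0,0]],[[0,0,0.006],[0,0,0]],[[0,0,0.008],[0,0,0]],[[0,0,0.01],[0,0,0]],[[0,0,0.012],[0,0,0]],[[0,0,0.014],[0,0,0]],[[0,0,0.014],[0,0,0]]]'
```

```text
time_s: 21.1
position: [0.5134, 0.2396, 0.1761]
tool_rot: [[-0.969, 0.245, -0.0], [0.245, 0.969, 0.0], [0.0, -0.0, -1.0]]
ft_force: [-0.3, 0.1, -1.9]
grip_width: 0.028
gripper_force: 69.3
time_s: 21.9
position: [0.5135, 0.2397, 0.1692]
tool_rot: [[-0.969, 0.245, 0.0], [0.245, 0.969, 0.0], [0.0, 0.0, -1.0]]
ft_force: [0.7, 1.1, -1.7]
grip_width: 0.0276
gripper_force: 69.4
```

```bash
python3 -m handwheel '[[[0,0,0.004],[0,0,0]],[[0,0,0.01],[0,0,0]],[[0,0,0.016],[0,0,0]],[[0,0,0.022],[0,0,0]],[[0,0,0.028],[0,0,0]],[[0,0,0.033],[0,0,0]],[[0,0,0.037],[0,0,0]],[[0,0,0.04],[0,0,0]],[[0,0,0.04],[0,0,0]]]';python3 -m handwheel '[[[0,0,0.002],[0,0,0]],[[0,0,0.004],[0,0,0]],[[0,0,0.005],[0,0,0]],[[0,0,0.005],[0,0,0]],[[0,0,0.005],[0,0,0]]]'
```

```text
time_s: 22.8
position: [0.5134, 0.2397, 0.1491]
tool_rot: [[-0.969, 0.245, -0.0], [0.245, 0.969, 0.0], [0.0, 0.0, -1.0]]
ft_force: [1.0, 3.0, -2.3]
grip_width: 0.0282
gripper_force: 69.4
time_s: 23.3
position: [0.5135, 0.2397, 0.1468]
tool_rot: [[-0.969, 0.245, 0.0], [0.245, 0.969, 0.0], [-0.0, 0.0, -1.0]]
ft_force: [1.3, 3.2, 0.3]
grip_width: 0.0282
gripper_force: 69.6
```

```bash
python3 -m handwheel '[[[0,0.001,0.002],[0,0,0]],[[0,0.002,0.003],[0,0,0]],[[0,0.002,0.004],[0,0,0]],[[0,0.002,0.004],[0,0,0]],[[0,0.002,0.004],[0,0,0]]]';python3 -m handwheel '[[[0,0,0.001],[0,0,0]],[[0,0,0.002],[0,0,0]],[[0,0,0.003],[0,0,0]],[[0,0,0.003],[0,0,0]]]'
```

```text
time_s: 23.8
position: [0.5136, 0.2403, 0.1458]
tool_rot: [[-0.97, 0.245, 0.001], [0.245, 0.97, -0.001], [-0.001, -0.001, -1.0]]
ft_force: [-2.3, 0.8, 9.1]
grip_width: 0.0282
gripper_force: 70.6
time_s: 24.2
position: [0.5136, 0.2403, 0.1457]
tool_rot: [[-0.97, 0.245, 0.002], [0.245, 0.97, -0.001], [-0.002, -0.0, -1.0]]
ft_force: [-7.7, -0.3, 20.0]
grip_width: 0.0281
gripper_force: 71.9
```

```bash
python3 -m handwheel '[[[0,0,-0.002],[0,0,0]],[[0,0,-0.003],[0,0,0]],[[0,0,-0.003],[0,0,0]]]' ; python3 -m handwheel '[[[0,0,0],[0,0,0]],[[0,0,0],[0,0,0]],[[0,0,0],[0,0,0]],[[0,0,0],[0,0,0]],[[0,0,0],[0,0,0]],[[0,0,0],[0,0,0]],[[0,0,0],[0,0,0]],[[0,0,0],[0,0,0]]]' 1; python3 -m handwheel '[[[0,0,-0.01],[0,0,0]],[[0,0,-0.03],[0,0,0]],[[0,0,-0.06],[0,0,0]],[[0,0,-0.1],[0,0,0]],[[0,0,-0.14],[0,0,0]],[[0,0,-0.18],[0,0,0]],[[0,0,-0.2],[0,0,0]],[[0,0,-0.21],[0,0,0]],[[0,0,-0.21],[0,0,0]]]'; python3 -m handwheel '[[[0,-0.05,0],[0,0,0]],[[0.05,-0.1,0],[0,0,0]],[[0.1,-0.15,0],[0,0,0]],[[0.15,-0.2,0],[0,0,0]],[[0.2,-0.25,0],[0,0,0]],[[0.2,-0.3,0],[0,0,0]],[[0.2,-0.35,0],[0,0,0]],[[0.2,-0.4,0],[0,0,0]],[[0.2,-0.4,0],[0,0,0]]]'
python3 - <<'E'
from h import *
P={}
for n,b in(("side",(297,165,50)),("top",(195,240,50))):
    p,d=get_image(n); P[n]=p; hsv=cv2.cvtColor(p,cv2.COLOR_RGB2HSV); blue=(abs(hsv[...,0].astype(int)-115)<14)&(hsv[...,1]>120)
    k=box(*b)&blue; X=cloud(n,d); T=X[k&(abs(X[...,2]-.137)<.008)]
    print(n,len(T),np.median(T,0)); q=T-np.median(T,0); print(np.linalg.lstsq(np.c_[q[:,:2],np.ones(len(q))],q[:,2],rcond=None)[0])
    print(shape(n,d,k,.137,.005), shape(n,d,box(*b),.173,.005)[1])
cv2.imwrite("pics/end.png",np.hstack([cv2.resize(P["side"][100:240,220:380],(400,350)),cv2.resize(P["top"][168:308,115:275],(400,350))])[:,:,::-1])
E
```

```text
time_s: 24.5
position: [0.5136, 0.2403, 0.1458]
tool_rot: [[-0.97, 0.245, 0.001], [0.245, 0.97, -0.001], [-0.001, -0.001, -1.0]]
ft_force: [-2.8, 1.4, 9.2]
grip_width: 0.0279
gripper_force: 70.6
time_s: 25.3
position: [0.5137, 0.2406, 0.1448]
tool_rot: [[-0.969, 0.245, -0.0], [0.245, 0.969, -0.0], [0.0, -0.0, -1.0]]
ft_force: [0.4, -0.2, 0.3]
grip_width: 0.0854
gripper_force: 0.0
time_s: 26.2
position: [0.5137, 0.2406, 0.2501]
tool_rot: [[-0.969, 0.245, 0.0], [0.245, 0.969, 0.0], [-0.0, 0.0, -1.0]]
ft_force: [0.6, 0.2, -0.0]
grip_width: 0.0858
gripper_force: 0.0
time_s: 27.1
position: [0.3669, 0.0697, 0.2492]
tool_rot: [[-0.969, 0.248, -0.002], [0.248, 0.969, -0.0], [0.001, -0.001, -1.0]]
ft_force: [-0.6, 0.4, -0.4]
grip_width: 0.0854
gripper_force: 0.0
side 1025 [0.50482508 0.22439948 0.13743298]
[-0.00322694  0.01123031 -0.00013084]
(np.int64(1009), array([0.5063, 0.2204, 0.1374]), array([0.5139, 0.2299, 0.0686, 0.5138, 0.2315, 0.0654])) [0.5138 0.2319 0.1729]
top 3057 [0.51058061 0.23739644 0.1371731 ]
[ 1.00003929e-03  1.22881269e-03 -5.30004254e-06]
(np.int64(2980), array([0.509 , 0.2356, 0.1371]), array([0.5109, 0.2374, 0.0667, 0.5109, 0.2377, 0.0656])) [0.5115 0.2371 0.1727]
```

View pics/end.png

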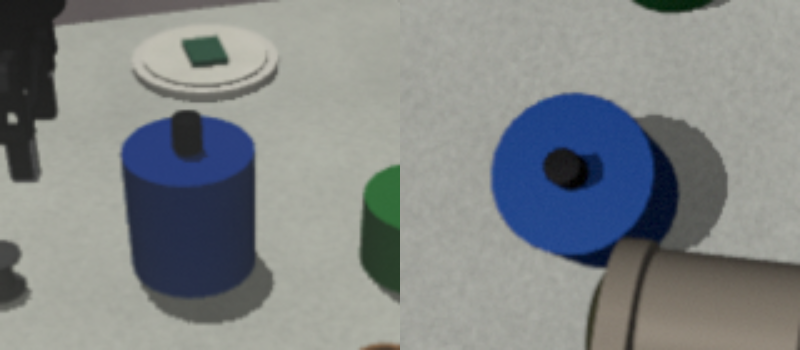

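The lid covers the whole neck down to the shoulder. Its top is level at 0.137 m, which is 57 + 80 mm, and nothing white shows.

```bash
python3 -c "from rig import close_job; print(close_job())"
```

```text
the job is handed in; nothing more can be done
None
```

The globe is on the canister's seat collar up, the blue lid measured level and fully home on the shoulder, and the job is handed in at about 27 s; hand-in returned no verdict, and I did not re-measure the closed canister, spool or screwdriver at the end.

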